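Stand the dried spatula in its cup and the tube in its rack

TASK

Put the dried things away standing up: take the plaster spatula from its white drying rest and stand it in the steel holder cup, blade down and wooden grip up, and stand the clear tube from the other rest in any hole of the blue rack, upright, stopper end up and all the way down. Lower each one into place before letting go rather than dropping it, and leave the other things on the worktop where they are.

Things in the scene. Friction and masses are not known exactly. Their poses are not given: they have to be found in the camera images.
- tube: Clear plastic tube with a stopper, 116 mm long, 16 mm thick, about 30 g; collides as a square bar 14 mm (own x) by 16 mm (own z). Starts leaning on its rest, foot down. Origin: on its underside, 59 mm from the foot; own +y runs along it from foot to stopper, centre line at own z = 8 mm. Own z: away from the rest.
- tube_foot (a point): Centre of the tube's foot end; axes as the tube.
- spatula: Plaster spatula, 209 mm long, about 70 g: steel blade 24 mm wide (own x), round wooden grip 17 mm thick. Starts leaning on its rest, blade tip down. Origin: on its underside at mid length; own +y runs along it from the blade tip (y = -104 mm) to the end of the grip (y = +104 mm); wooden grip from y = +10 mm on, its centre line at own z = 8 mm. Own z: away from the rest.
- spatula_tip (a point): Centre of the tip of the spatula's blade; axes as the spatula.
- tube_rest: Fixed white drying rest, base 136 x 60 mm. Origin: under its middle. Slope: 50 degrees up to own +x from a lip at x = -60, z = 22 mm. A lower saddle covers the tube's first 16 mm; an upper one on a post, 12 mm long, is centred 100 mm up the slope, cheeks 7 mm high (top at 105 mm). Between them the tube is free all round: grasp there, fingers at its own-y sides, e.g. 78 mm from the foot.
- spatula_rest: Fixed white drying rest like the other, holding the spatula: same base, origin, slope and lip. Lower saddle over the first 22 mm of the blade, upper saddle centred 165 mm up the slope under the wooden grip (rest 155 mm high). Between them the spatula is free all round: grasp the wooden grip there, fingers either side in own y, e.g. 138 mm from the blade tip.
- holder_cup: Fixed round stainless steel holder cup on a black rubber foot (80 mm across). Origin: centre of its underside. Cup 50 mm outside, 44 mm inside diameter, rim at 96 mm, inner floor at 9 mm.
- cup_mouth (a point): Centre of the cup's mouth, at rim height (96 mm above the worktop).
- tube_rack: Fixed blue plastic tube rack, 44 mm (own x) by 132 mm (own y), 52 mm high: three square 22.5 mm holes, sides along own x and y, in a row at own y = +36, 0 and -36 mm go through two decks (top faces at 52 and 25 mm) down to the softly padded base, whose top is at 6 mm. Origin: centre of its underside.
- hole_1 (a point): Centre of the mouth of the hole at own y = +36 mm, at the rack's top face; axes as the rack.
- hole_2 (a point): Centre of the mouth of the middle hole.
- hole_3 (a point): Centre of the mouth of the hole at own y = -36 mm.
- plaster_model: Bystander: loose cream plaster tooth model, 67 x 68 x 30 mm. Origin under its centre.
- mixing_bowl: Bystander: loose green rubber mixing bowl, 125 mm across, 81 mm high. Origin under its centre.
- bur_block: Bystander: loose yellow block with a few small burs, 56 x 56 x 26 mm. Origin under its centre.
- stone_case: Bystander: loose small black case with a clear lid and pink stones, 32 x 44 x 22 mm. Origin under its centre.
Not all that is in view belongs to the job. There is more than one size of the spatula; the job needs the larger.

How it is judged:
By the outcome, as a careful person would: the job done as asked, in the order asked, and still so for the second after the job is handed in, with the robot touching nothing.
It also fails if it takes over 72 s, if anything falls off the work surface, if the arm or the gripper's body presses on something with over 40 N, if the wrist force passes 120 N, or if a joint passes its speed limit or range.

ROBOT

A 6-joint arm with a two-finger parallel gripper is mounted at the origin on a cart in front of the work surface, level with it; the furniture and walls round the work are solid. World frame = base frame: x ahead of the robot, y to its left, z up, the work surface at z = 0. Lengths are in m, angles in rad, forces in N, time in s.
With the tool pointing down it reaches from about 0.35 to 0.975 m from the base axis. Payload 4.9 kg.
Tool frame: the origin (TCP) lies at the very end of the fingers, on their centre line; the grasp point (between the pads) lies 19 mm behind it; z points along the fingers, y is the line along which they close (so a half turn about z gives the same grasp; the last joint's range is limited). The gripper opens to 85 mm and grips with 20 to 120 N. Pads are 22 mm wide; open, the fingers measure 114 mm over their backs; the gripper's body (76 mm by 85 mm) begins 54 mm behind the grasp point. The pads swing forward as they close: fully open they stand 13 mm farther back than shut.
Start: joints at [-1.245, 0.053, 1.613, -0, 1.476, -0.119], TCP at [0.269, -0.564, 0.231] pointing down, gripper open.
Joint ranges: [-3.01, 3.01], [-1.01, 2.22], [0.06, 2.58], [-1.02, 4.17], [0.09, 2.62], [-3.14, 3.14]. Speed limits (rad/s): [2.57, 2.57, 3.14, 3.14, 3.14, 3.14].

INTERFACE

Orientations are given as a rotation vector (axis times angle).
In Python, from plant import bot gives the robot as it stands.
- The arm moves only by the shell command python3 -m creep 'ROWS' [OPENING]. ROWS is JSON, a list of rows, each a list of 2 entries, a list of its own where there are three numbers: the shift along the tool's x, y, z in mm, then the turn about the tool's z in degrees. A call has exactly 10 rows; each row is the pose to reach, as a shift and turn from the pose commanded when the call began, along the tool's axes at that moment; what a row does not reach only later rows make up. A row lasts 1/8 s, in which the tool goes at most 62.5 mm and 10.7 degrees, less where a joint would pass 70% of its speed; a pose out of reach is approached as far as the arm can. A call with a gripper value outside its range is refused whole. OPENING is the finger opening in mm, from 0 to 85.4, set as the call begins (- or left out, the last holds). The fingers move at their own pace and stop on an object; the grip force is fixed at half the most. Time passes only in rows, so rows that repeat a pose let the fingers close, or fill a call up. It gives the time, the measured TCP pose, the force, the opening and the grip force at its end, in the units of the state.
- bot.get_state(): the state, without advancing time (a new reading comes with each control period).
- bot.grab_frame(name): name is "side" or "top" or "wrist"; returns the picture (384x512x3 uint8, red, green, blue); there is no depth.
- bot.calibration(name): a dict with "intrinsics" (3x3 intrinsics, pixels), "R" (3x3) and "t" (3): a world point X has camera coordinates R X + t; the wrist camera has in their place "T_tool_cam" (4x4, takes a point from camera to tool coordinates, whose origin is the TCP and whose axes are the flange's). Camera axes: x right, y down, z forward; pixel columns grow to the right and rows downward; lengths in m; the calibration is good to about 2 mm. A picture is of the moment at which its call begins: read the wrist's pose just before it. calibration takes no time and is no camera call.
- bot.hand_in(): hands the job in; it is judged then, once.
The state is a dict: "t": time; "qpos": joint angles; "qvel": joint speeds; "effort": joint torques, N m; "tool_pos": TCP position; "tool_rot": TCP orientation; "ft_force": force on the tool from outside, world axes, zero at the start; "wrist_torque": the same for the moment, N m; "finger_gap": finger opening in m; "grasp_force": force on a finger pad.
Only numpy, scipy, OpenCV 4.12 (cv2) and the standard library are available. Lean on these libraries where they do the work, as an engineer would, in place of code of your own. Each camera call takes 0.05 s, during which the arm holds its last target. There are 200 camera calls.

## Working session

There is one attempt and no reset: what is moved stays moved. The work goes in short steps, Python scripts to look and compute and a shell command to move; the robot and the scene stay as the last step left them, time stands still between calls to the robot, and variables do not carry over. Pictures are saved under pics/ and viewed, at most 10 in all, crops included, and the job is handed in when it is done.

```bash
mkdir -p pics; ls; cat > h.py <<'E'
import numpy as np, cv2, json
from plant import bot
from scipy.spatial.transform import Rotation as Rn
def cam(n):
    c=bot.calibration(n); K=np.array(c["intrinsics"])
    if n=="wrist":
        s=bot.get_state(); T=np.array(c["T_tool_cam"]); R=Rn.from_rotvec(s["tool_rot"]).as_matrix()
        Rc=R@T[:3,:3]; o=R@T[:3,3]+np.array(s["tool_pos"]); return K,Rc,o
    R=np.array(c["R"]);t=np.array(c["t"]); return K,R.T,-R.T@t
def ray(n,uv,c=None):
    K,R,o=c or cam(n); d=R@np.linalg.solve(K,[uv[0],uv[1],1.]); return o,d/np.linalg.norm(d)
def onz(n,uv,z,c=None):
    o,d=ray(n,uv,c); return o+d*(z-o[2])/d[2]
def two(r1,r2):
    o1,d1=r1;o2,d2=r2
    A=np.stack([d1,-d2],1); s=np.linalg.lstsq(A,o2-o1,rcond=None)[0]
    a=o1+s[0]*d1;b=o2+s[1]*d2; return (a+b)/2,np.linalg.norm(a-b)
def proj(n,X,c=None):
    K,R,o=c or cam(n); p=K@(R.T@(np.array(X)-o)); return p[:2]/p[2]
def snap(n,f):
    c=cam(n); im=bot.grab_frame(n); cv2.imwrite(f,np.array(im)[:,:,::-1]); return np.array(im),c
E
python3 - <<'E'
from h import *
for n in("top","side"):
    im,c=snap(n,f"pics/{n}0.png"); print(n,c[2].round(3),c[1][:,2].round(3))
a=cv2.imread("pics/top0.png")
print(bot.get_state())
E
```

```text
pics
top [0.438 0.083 1.387] [ 0.099 -0.003 -0.995]
side [-0.008  1.065  0.661] [ 0.455 -0.768 -0.451]
{'t': 0.1, 'qpos': array([-1.24503359e+00,  5.33220830e-02,  1.61416124e+00,  1.62017209e-05,
        1.47600050e+00, -1.18971508e-01]), 'qvel': array([ 0.00088374, -0.00088167, -0.00246088, -0.00030753,  0.00055406,
        0.00157579]), 'effort': array([-4.79709743e-04, -3.94904029e+01, -3.71362174e+01, -1.02809336e-04,
        3.87382403e-03,  3.82372320e-05]), 'tool_pos': array([ 0.26872462, -0.56365405,  0.23016387]), 'tool_rot': array([-3.06240495e+00, -6.92426351e-01,  2.81238020e-04]), 'ft_force': array([-0.17856753,  0.00226881,  0.48867642]), 'wrist_torque': array([-0.0304802 ,  0.01817207,  0.02594741]), 'grasp_force': 0.0, 'finger_gap': 0.08536316455545305}
```

View pics/top0.png

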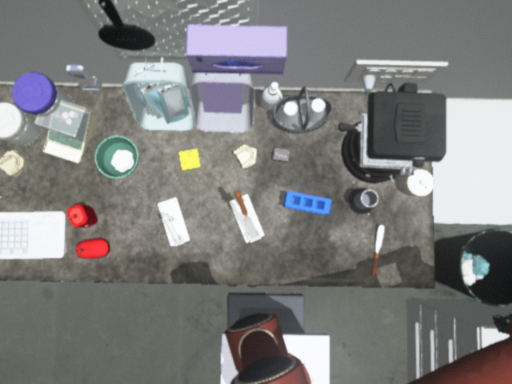

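View pics/side0.png

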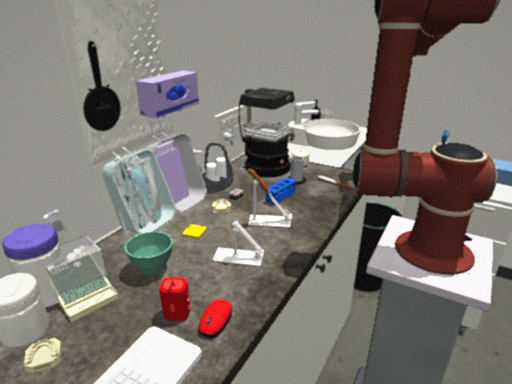

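Top view candidates for the spatula: the one with the brown grip on the white rest at (245,210), and the one lying flat at (378,245), which looks like the smaller one. The tube is on the rest at (172,220), the rack at (307,202), and the cup at (365,200). I'll check with a close crop.

```bash
python3 - <<'E'
from h import *
t=cv2.imread("pics/top0.png"); s=cv2.imread("pics/side0.png")
A=cv2.resize(t[180:280,150:400],None,fx=3.2,fy=3,interpolation=3)
B=cv2.resize(s[160:270,200:350],None,fx=2.66,fy=2.66,interpolation=3)
C=cv2.resize(t[185:250,150:275],None,fx=3.2,fy=4.5,interpolation=3)[:293,:401]
out=np.zeros((594,800,3),np.uint8); out[:300]=A; out[300:300+B.shape[0],:B.shape[1]]=B[:294]; out[300:300+C.shape[0],399:]=C[:, :401]
cv2.imwrite("pics/crop1.png",out)
hsv=cv2.cvtColor(t,cv2.COLOR_BGR2HSV)
def comps(m,name,z,roi):
    k=np.zeros_like(m);x0,y0,x1,y1=roi;k[y0:y1,x0:x1]=m[y0:y1,x0:x1]
    n,l,st,ce=cv2.connectedComponentsWithStats(k)
    for i in range(1,n):
        if st[i,4]<25: continue
        cs=cv2.findContours((l==i).astype(np.uint8),0,1)[0][0]
        r=cv2.minAreaRect(cs); 
        print(name,st[i,4],ce[i].round(1),"rect",[ (onz("top",p,z)[:2]*1000).round().tolist() for p in cv2.boxPoints(r)])
comps(cv2.inRange(hsv,(0,0,150),(180,60,255)),"white",.004,(150,185,270,260))
comps(cv2.inRange(hsv,(100,120,60),(130,255,255)),"blue",.052,(280,185,335,220))
comps(cv2.inRange(hsv,(0,100,50),(20,255,255)),"wood",.1,(225,180,255,215))
comps(cv2.inRange(hsv,(0,100,50),(20,255,255)),"wood2",.008,(365,220,390,280))
E
```

```text
Traceback (most recent call last):
ValueError: could not broadcast input array from shape (292,400,3) into shape (292,401,3)
```

```bash
python3 - <<'E'
from h import *
t=cv2.imread("pics/top0.png"); s=cv2.imread("pics/side0.png")
A=cv2.resize(t[180:280,150:400],(800,300),interpolation=3)
B=cv2.resize(s[160:270,200:350],(400,294),interpolation=3)
C=cv2.resize(t[187:247,155:270],(400,294),interpolation=3)
cv2.imwrite("pics/crop1.png",np.vstack([A,np.hstack([B,C])]))
hsv=cv2.cvtColor(t,cv2.COLOR_BGR2HSV)
def comps(m,name,z,roi):
    k=np.zeros_like(m);x0,y0,x1,y1=roi;k[y0:y1,x0:x1]=m[y0:y1,x0:x1]
    n,l,st,ce=cv2.connectedComponentsWithStats(k)
    for i in range(1,n):
        if st[i,4]<25: continue
        cs=cv2.findContours((l==i).astype(np.uint8),0,1)[0][0]
        r=cv2.minAreaRect(cs); 
        print(name,st[i,4],ce[i].round(1),"rect",[ (onz("top",p,z)[:2]*1000).round().tolist() for p in cv2.boxPoints(r)])
comps(cv2.inRange(hsv,(0,0,150),(180,60,255)),"white",.004,(150,185,270,260))
comps(cv2.inRange(hsv,(100,120,60),(130,255,255)),"blue",.052,(280,185,335,220))
comps(cv2.inRange(hsv,(0,100,50),(20,255,255)),"wood",.1,(225,180,255,215))
comps(cv2.inRange(hsv,(0,100,50),(20,255,255)),"wood2",.008,(365,220,390,280))
E
```

```text
white 85 [233.8 187.1] rect [[590.0, 161.0], [592.0, 82.0], [571.0, 81.0], [569.0, 160.0]]
white 152 [214.7 199.1] rect [[546.0, 241.0], [589.0, 224.0], [555.0, 141.0], [512.0, 158.0]]
white 968 [246.9 219.3] rect [[543.0, 174.0], [579.0, 96.0], [437.0, 33.0], [403.0, 110.0]]
white 1282 [176.1 222.1] rect [[537.0, 384.0], [582.0, 280.0], [433.0, 214.0], [389.0, 317.0]]
white 28 [227.1 241.2] rect [[427.0, 160.0], [427.0, 142.0], [409.0, 141.0], [409.0, 159.0]]
blue 774 [307.5 202.7] rect [[524.0, -13.0], [573.0, -22.0], [551.0, -155.0], [502.0, -147.0]]
wood 96 [240.1 201. ] rect [[561.0, 131.0], [567.0, 118.0], [504.0, 87.0], [498.0, 100.0]]
wood2 81 [374.6 264. ] rect [[330.0, -281.0], [392.0, -291.0], [390.0, -304.0], [328.0, -294.0]]
```

View pics/crop1.png

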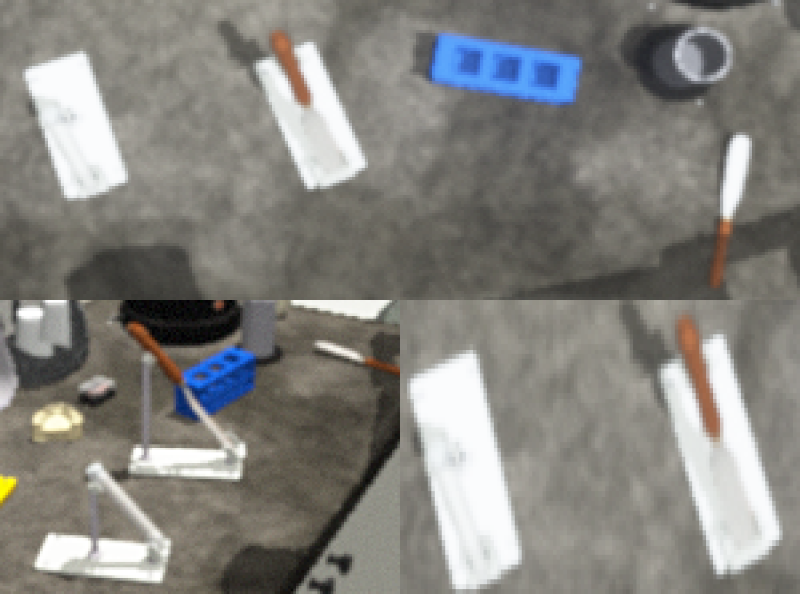

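The crop shows the large spatula (brown grip) on the right-hand rest, with its slope rising away from the robot at about 24° yaw. The tube is on the left-hand rest. The short spatula at (378,245) lies flat and isn't the one I need. The tool can't tilt, so I'll grip each item above its centre of mass and let it swing or be pushed upright. Next I'll plan a closer look with the wrist camera.

```bash
cat >> h.py <<'E'
def go(x,y,z,yaw=None):
    "yaw = world angle (deg) of tool y axis mod 180; prints shift/turn in tool axes"
    s=bot.get_state(); R=Rn.from_rotvec(s["tool_rot"]).as_matrix()
    d=R.T@(np.array([x,y,z])*1.-np.array(s["tool_pos"]))*1000
    ty=np.degrees(np.arctan2(R[1,1],R[0,1])); turn=0
    if yaw is not None:
        turn=-((yaw-ty+90)%180-90)
    print("shift",d.round(1),"turn",round(turn,1),"alt",round(turn-np.sign(turn)*180,1),"q6",round(float(np.degrees(s["qpos"][5])),1),"tooly",round(ty,1),"tilt",R[:,2].round(3))
E
python3 - <<'E'
from h import *
c=bot.calibration("wrist"); print(np.array(c["T_tool_cam"]).round(3),np.array(c["intrinsics"]).round(0))
t=cv2.imread("pics/top0.png"); hsv=cv2.cvtColor(t,cv2.COLOR_BGR2HSV)
go(.49,.12,.36,24+90)
go(.49,.30,.36,24+90)
E
```

```text
[[-0.    -0.951 -0.31   0.08 ]
 [ 1.    -0.    -0.001  0.   ]
 [ 0.001 -0.31   0.951 -0.141]
 [ 0.     0.     0.     1.   ]] [[323.   0. 248.]
 [  0. 323. 189.]
 [  0.   0.   1.]]
shift [ 493.9 -522.2 -128.7] turn 1.5 alt -178.5 q6 -6.8 tooly -64.5 tilt [-0.001  0.002 -1.   ]
shift [ 571.3 -684.7 -128.4] turn 1.5 alt -178.5 q6 -6.8 tooly -64.5 tilt [-0.001  0.002 -1.   ]
```

```bash
python3 -m creep '[[[0,0,-120],0],[[60,-60,-120],0],[[520,-540,-120],1.5],[[520,-540,-120],1.5],[[520,-540,-120],1.5],[[520,-540,-120],1.5],[[520,-540,-120],1.5],[[520,-540,-120],1.5],[[520,-540,-120],1.5],[[520,-540,-120],1.5]]'
```

```text
t: 1.35
tool_pos: [0.4436, -0.039, 0.3447]
tool_rot: [3.073, 0.652, 0.0]
ft_force: [1.4, -0.5, -0.5]
finger_gap: 0.0859
grasp_force: 0.0
```

```bash
python3 -m creep '[[[0,0,0],0],[[0,0,0],0],[[0,0,0],0],[[0,0,0],0],[[0,0,0],0],[[0,0,0],0],[[0,0,0],0],[[0,0,0],0],[[0,0,0],0],[[0,0,0],0]]' && python3 - <<'E'
from h import *
print(bot.get_state()["tool_pos"]); go(.52,.27,.33,114)
snap("wrist","pics/w1.png"); np.save("w1.npy",np.array([*cam("wrist")],dtype=object),allow_pickle=True)
E
```

```text
t: 2.6
tool_pos: [0.4436, -0.041, 0.3449]
tool_rot: [-3.073, -0.653, 0.0]
ft_force: [-0.1, -0.5, -0.1]
finger_gap: 0.0853
grasp_force: 0.0
[ 0.44357227 -0.0410309   0.34493092]
shift [ 196.3 -253.1   14.9] turn -0.0 alt 180.0 q6 51.1 tooly -66.0 tilt [-0.  0. -1.]Traceback (most recent call last):
  File "<stdin>", line 3, in <module>
ValueError: could not broadcast input array from shape (3,3) into shape (3,)
```

View pics/w1.png

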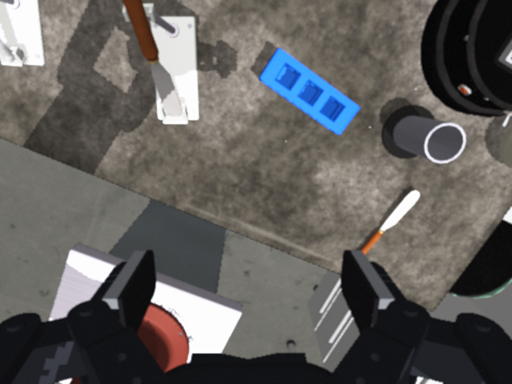

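The view shows the rack with holes at about (288,77), (311,92) and (334,108), the cup rim at (445,142), the spatula rest at (175,70), and the small spatula at (395,220). I'll measure the rack and cup here.

```bash
python3 - <<'E'
from h import *
c=cam("wrist"); im=cv2.imread("pics/w1.png"); hsv=cv2.cvtColor(im,cv2.COLOR_BGR2HSV)
for p in [(288,77),(311,92),(334,108)]: print("hole",onz("wrist",p,.052,c).round(4))
m=cv2.inRange(hsv,(100,120,40),(130,255,255)); m[:, :240]=0; m[:,380:]=0;m[170:]=0
# top face = brighter blue
print("V pct",np.percentile(hsv[...,2][m>0],[10,30,50,70,90]))
mt=m&cv2.inRange(hsv[...,2],np.array([150]),np.array([255]))
for k in (m,mt):
    k=cv2.morphologyEx(k,cv2.MORPH_CLOSE,np.ones((25,25)))
    cs=max(cv2.findContours(k,0,1)[0],key=cv2.contourArea)
    P=[onz("wrist",p,.052,c)[:2] for p in cs[:,0].astype(float)]
    r=cv2.minAreaRect(np.array(P,np.float32)*1000); print("rack",r, "area",cv2.contourArea(cs))
# cup rim: bright ring
cx,cy=445,142
g=hsv[110:175,415:475]; m=cv2.inRange(g,(0,0,170),(180,80,255))
cs=max(cv2.findContours(m,0,1)[0],key=cv2.contourArea)[:,0]+[415,110]
P=np.array([onz("wrist",p,.096,c)[:2] for p in cs.astype(float)],np.float32)*1000
print("cup",cv2.fitEllipse(P),len(cs))
# same from top
t=cv2.imread("pics/top0.png"); 
P=[onz("top",p,.096)*1000 for p in [(370.5,197)]]; print(P)
E
```

```text
hole [ 0.5448 -0.0515  0.052 ]
hole [ 0.5404 -0.0866  0.052 ]
hole [ 0.5348 -0.1233  0.052 ]
V pct [195. 236. 254. 254. 254.]
rack ((538.3326416015625, -85.56591033935547), (132.69393920898438, 46.72814178466797), 80.50691986083984) area 3737.0
rack ((538.30078125, -85.75650024414062), (132.30746459960938, 46.72814178466797), 80.50691986083984) area 3726.0
cup ((551.2048950195312, -254.17686462402344), (49.00196075439453, 49.29540252685547), 84.01690673828125) 117
[array([ 554.06083997, -257.96154406,   96.        ])]
```

```bash
python3 -m creep '[[[20,-40,15],0],[[60,-80,15],0],[[100,-130,15],0],[[150,-180,15],0],[[196,-250,15],0],[[196,-250,15],0],[[196,-250,15],0],[[196,-250,15],0],[[196,-250,15],0],[[196,-250,15],0]]'
```

```text
t: 3.9
tool_pos: [0.5211, 0.2661, 0.3302]
tool_rot: [3.073, 0.651, 0.001]
ft_force: [0.5, 0.5, -0.5]
finger_gap: 0.0852
grasp_force: 0.0
```

```bash
python3 - <<'E'
from h import *
import pickle
im,c=snap("wrist","pics/w2.png"); pickle.dump(c,open("w2.pkl","wb"))
E
```

```text
(no output)
```

View pics/w2.png

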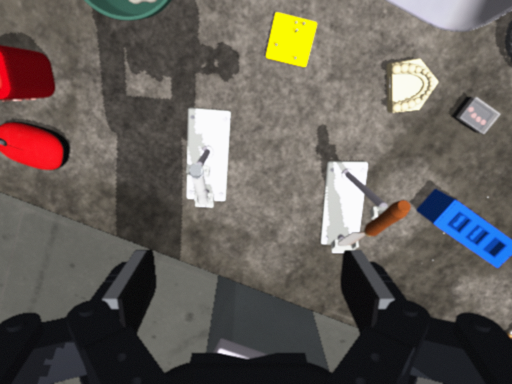

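The view shows the tube rest base, with corners at about (190,108), (231,111), (226,200) and (187,198). The spatula rest corners are at (329,161), (368,163), (361,245) and (321,243). The grip end is at about (402,208) and the blade tip at about (345,240). I'll fit the rests and check them against reprojected points.

```bash
python3 - <<'E'
from h import *
import pickle
c=pickle.load(open("w2.pkl","rb")); im=cv2.imread("pics/w2.png"); hsv=cv2.cvtColor(im,cv2.COLOR_BGR2HSV)
for name,roi,sp in (("tube",(175,100,240,215),(100,116)),("spat",(312,155,375,262),(165,209))):
    x0,y0,x1,y1=roi; m=np.zeros(im.shape[:2],np.uint8); m[y0:y1,x0:x1]=cv2.inRange(hsv[y0:y1,x0:x1],(0,0,170),(180,50,255))
    m=cv2.morphologyEx(m,cv2.MORPH_CLOSE,np.ones((5,5)))
    cs=max(cv2.findContours(m,0,1)[0],key=cv2.contourArea)[:,0].astype(float)
    P=np.array([onz("wrist",p,.008,c)[:2] for p in cs],np.float32)*1000
    r=cv2.minAreaRect(P); print(name,r)
    # straight-side yaw: fit left edge & back edge
    a=24.;
    for it in range(4):
        u=np.array([np.cos(np.radians(a)),np.sin(np.radians(a))]); v=np.array([-u[1],u[0]])
        s=P@u; w=P@v
        mid=(s>np.percentile(s,45)); L=P[mid&(w>w.max()-5)]
        d=cv2.fitLine(L,cv2.DIST_HUBER,0,.01,.01).ravel()[:2]; d*=np.sign(d@u); a=np.degrees(np.arctan2(d[1],d[0]))
    print(" yaw",a,"n",len(L),"x range",s.min(),s.max(),"y range",w.min(),w.max(), "back y range",w[s>s.max()-25].min(),w[s>s.max()-25].max())
    wc=(w[s>s.max()-25].min()+w[s>s.max()-25].max())/2; sc=s.max()-68
    C=(u*sc+v*wc); print(" centre",C.round(1))
    for lab,q,n in (("tip top",0,16),("sad",sp[0],8),("end",sp[1],8)):
        ux,uz=np.cos(np.radians(50)),np.sin(np.radians(50))
        X=-60+q*ux-n*uz; Z=22+q*uz+n*ux
        W=np.r_[C+u*X,Z]/1000; print("  ",lab,W.round(4),"w2",proj("wrist",W,c).round(1),"top",proj("top",W).round(1),"side",proj("side",W).round(1))
E
```

```text
tube ((473.5771484375, 308.15142822265625), (147.1344757080078, 64.59434509277344), 19.014814376831055)
 yaw 17.65457 n 56 x range 470.83768 618.6989 y range 117.36671 182.915 back y range 124.17532 182.915
 centre [478.2 313.3]
   tip top [0.4093 0.2914 0.0323] w2 [201.1 208. ] top [178.5 244.3] side [261.3 251.4]
   sad [0.4764 0.3128 0.1037] w2 [196.5 174.7] top [167.8 220.5] side [236.3 226.7]
   end [0.4862 0.3159 0.116 ] w2 [195.4 168.9] top [166.  216.8] side [232.6 222.4]
spat ((487.2544250488281, 87.75540161132812), (148.36634826660156, 67.99495697021484), 23.898038864135742)
 yaw 22.098812 n 51 x range 409.88132 559.41315 y range -137.36082 -67.6869 back y range -126.99342 -68.035576
 centre [492.   94.5]
   tip top [0.425  0.0673 0.0323] w2 [341.4 254.6] top [254.8 240.3] side [290.1 214.9]
   sad [0.529  0.1095 0.1535] w2 [385.3 218.3] top [240.4 201.8] side [256.1 179.2]
   end [0.5552 0.1202 0.1872] w2 [404.7 204.6] top [236.3 190.9] side [247.1 168.9]
```

The reprojections agree with what I see: grip end (402,207) in the wrist view, (237,191) in the top view and (250,170) in the side view. I'll grip at 193 mm from the tip, above the upper saddle, so the spatula can hang upright without touching the gripper body.

```bash
python3 - <<'E'
from h import *
go(.5456,.1165,.23,112.5)
go(.5456,.1165,.158,112.5)
E
```

```text
shift [-38.3 146.8 100.2] turn 1.4 alt -178.6 q6 85.9 tooly -66.1 tilt [ 0.  0. -1.]
shift [-38.4 146.8 172.2] turn 1.4 alt -178.6 q6 85.9 tooly -66.1 tilt [ 0.  0. -1.]
```

```bash
python3 -m creep '[[[-10,40,0],0],[[-20,90,20],0.7],[[-38,147,50],1.4],[[-38,147,100],1.4],[[-38,147,100],1.4],[[-38,147,100],1.4],[[-38,147,100],1.4],[[-38,147,100],1.4],[[-38,147,100],1.4],[[-38,147,100],1.4]]' && python3 - <<'E'
from h import *
im,c=snap("wrist","pics/w3.png")
go(.5456,.1165,.158,112.5)
im=cv2.imread("pics/w3.png");hsv=cv2.cvtColor(im,cv2.COLOR_BGR2HSV)
m=cv2.inRange(hsv,(0,110,50),(18,255,255)); n,l,st,ce=cv2.connectedComponentsWithStats(m)
i=1+np.argmax(st[1:,4]); print(st[i]); P=np.argwhere(l==i)[:,::-1]
s=bot.get_state(); R=Rn.from_rotvec(s["tool_rot"]).as_matrix()
cs=P[P[:,1]<P[:,1].min()+12].mean(0); ce_=P[P[:,1]>P[:,1].max()-8].mean(0)
for p,z in((ce_,.187),(cs,.09),(cs,.187),(ce_,.09)): print(p,"tool xy at z",z,(R.T@(onz("wrist",p,z,c)-s["tool_pos"])*1000).round(1))
E
```

```text
t: 5.2
tool_pos: [0.5461, 0.1174, 0.2302]
tool_rot: [3.081, 0.616, 0.001]
ft_force: [0.5, 0.3, -0.3]
finger_gap: 0.085
grasp_force: 0.0
shift [-0.8  0.6 72.1] turn 0.1 alt -179.9 q6 71.9 tooly -67.4 tilt [ 0. -0. -1.]
[239 198  24  50 906]
[250.65217391 242.96521739] tool xy at z 0.187 [-16.    1.7  43.1]
[250.01595745 204.58510638] tool xy at z 0.09 [-26.8   1.8 140.1]
[250.01595745 204.58510638] tool xy at z 0.187 [10.   1.3 43.1]
[250.65217391 242.96521739] tool xy at z 0.09 [-66.5   2.5 140.1]
```

View pics/w3.png

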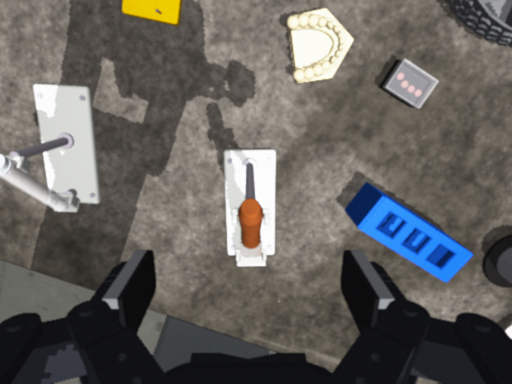

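The grip is centred between the fingers at (250,222), its end at (250,198), and its yaw matches. I'll descend, close and lift.

```bash
python3 -m creep '[[[0,1,20],0],[[0,1,40],0],[[0,1,55],0],[[0,1,65],0],[[0,1,72],0],[[0,1,72],0],[[0,1,72],0],[[0,1,72],0],[[0,1,72],0],[[0,1,72],0]]' && python3 -m creep '[[[0,0,0],0],[[0,0,0],0],[[0,0,0],0],[[0,0,0],0],[[0,0,0],0],[[0,0,0],0],[[0,0,0],0],[[0,0,0],0],[[0,0,0],0],[[0,0,0],0]]' 5
```

```text
t: 6.5
tool_pos: [0.5465, 0.1163, 0.1581]
tool_rot: [3.081, 0.615, 0.001]
ft_force: [0.6, -0.4, 0.2]
finger_gap: 0.0854
grasp_force: 0.0
t: 7.75
tool_pos: [0.5465, 0.1163, 0.1581]
tool_rot: [3.081, 0.615, 0.0]
ft_force: [-0.3, -0.6, 0.6]
finger_gap: 0.0153
grasp_force: 58.4
```

```bash
python3 -m creep '[[[0,0,-8],0],[[0,0,-20],0],[[0,0,-40],0],[[0,0,-65],0],[[0,0,-95],0],[[0,0,-130],0],[[0,0,-160],0],[[0,0,-180],0],[[0,0,-180],0],[[0,0,-180],0]]' && python3 - <<'E'
from h import *
im,c=snap("wrist","pics/w4.png"); snap("side","pics/s4.png")
im=cv2.imread("pics/w4.png"); s=cv2.imread("pics/s4.png")
p=proj("side",bot.get_state()["tool_pos"]); print(p); x,y=int(p[0]),int(p[1])
cv2.imwrite("pics/c4.png",np.hstack([cv2.resize(im[100:340,100:400],(400,320)),cv2.resize(s[max(0,y-70):y+90,x-100:x+100],(400,320),interpolation=3)]))
E
```

```text
t: 9.0
tool_pos: [0.546, 0.1163, 0.3366]
tool_rot: [-3.08, -0.615, 0.003]
ft_force: [0.3, -0.3, -0.8]
finger_gap: 0.0151
grasp_force: 58.5
[250.20415019 122.61275288]
```

View pics/c4.png

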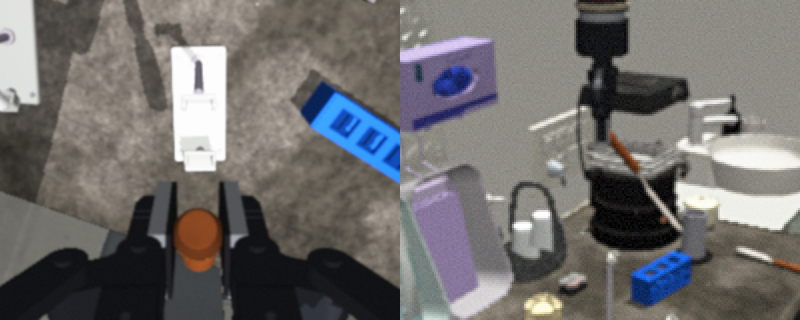

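The spatula is held near the grip end, still leaning about 40° with the blade toward tool −x. I'll carry it over the cup with the lean pointing to +y, clear of the stove, and turn it upright against the cup's inner wall.

```bash
python3 - <<'E'
from h import *
go(.551,-.142,.31,0)
E
```

```text
shift [-94.3 240.5  26. ] turn -67.4 alt 112.6 q6 71.8 tooly -67.4 tilt [-0.003 -0.    -1.   ]
```

```bash
python3 -m creep '[[[-10,20,0],-4],[[-25,60,0],-10],[[-40,100,0],-18],[[-55,140,0],-27],[[-75,190,0],-36],[[-94,240,10],-45],[[-94,240,26],-54],[[-94,240,26],-63],[[-94,240,26],-67.4],[[-94,240,26],-67.4]]' && python3 -m creep '[[[0,0,0],0],[[0,0,0],0],[[0,0,0],0],[[0,0,0],0],[[0,0,0],0],[[0,0,0],0],[[0,0,0],0],[[0,0,0],0],[[0,0,0],0],[[0,0,0],0]]' && python3 - <<'E'
from h import *
snap("side","pics/s5.png"); snap("top","pics/t5.png")
s=cv2.imread("pics/s5.png"); t=cv2.imread("pics/t5.png")
go(.551,-.142,.205,0)
p=bot.get_state()["tool_pos"]
for n in("side","top"): print(n,"tcp",proj(n,p).round(1),"cup",proj(n,[.551,-.254,.096]).round(1),"exp tip",proj(n,np.array(p)+[0,-.124,-.129]).round(1))
cv2.imwrite("pics/c5.png",np.hstack([cv2.resize(s[90:210,210:360],(400,320),interpolation=3),cv2.resize(t[150:246,280:400],(400,320),interpolation=3)]))
E
```

```text
t: 10.35
tool_pos: [0.5513, -0.1412, 0.3104]
tool_rot: [-2.221, -2.218, 0.001]
ft_force: [-0.7, -0.8, -0.3]
finger_gap: 0.0151
grasp_force: 58.6
t: 11.6
tool_pos: [0.5518, -0.1414, 0.3119]
tool_rot: [-2.222, -2.221, 0.0]
ft_force: [-0.2, -0.4, -0.8]
finger_gap: 0.0156
grasp_force: 58.6
shift [ -0.6  -0.8 106.9] turn -0.0 alt 180.0 q6 -21.8 tooly -0.0 tilt [ 0.  0. -1.]
side tcp [285.8 110.5] cup [296.1 157.8] exp tip [298.2 136. ]
top tcp [345.3 189.3] cup [369.1 198. ] exp tip [381.9 195.1]
```

View pics/c5.png

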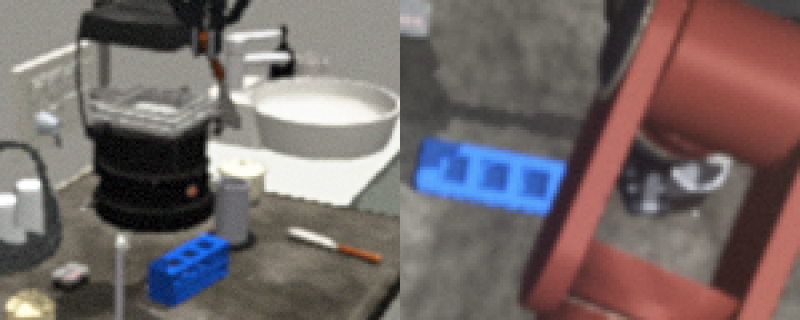

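In the side view the blade tip is at (299,137) against an expected (298,136), so it really is at 40° and about 11 mm short of the cup's centre. I'll lower it 26 mm into the mouth and start the arc.

```bash
python3 -m creep '[[[0,0,15],0],[[0,0,35],0],[[0,0,55],0],[[0,0,75],0],[[0,0,90],0],[[0,0,102],0],[[0,0,113],0],[[0,0,113],0],[[0,0,113],0],[[0,0,113],0]]' && python3 -m creep '[[[-4,0,0],0],[[-7,0,0],0],[[-13,0,-5],0],[[-20,0,-10],0],[[-27,0,-14],0],[[-34,0,-19],0],[[-41,0,-23],0],[[-49,0,-27],0],[[-49,0,-27],0],[[-49,0,-27],0]]'
```

```text
t: 12.95
tool_pos: [0.552, -0.1416, 0.1996]
tool_rot: [2.221, 2.22, 0.0]
ft_force: [-0.2, -1.1, -0.2]
finger_gap: 0.0153
grasp_force: 58.5
t: 14.2
tool_pos: [0.5519, -0.1909, 0.2262]
tool_rot: [2.221, 2.22, -0.001]
ft_force: [0.2, 0.8, 0.0]
finger_gap: 0.0154
grasp_force: 59.8
```

```bash
python3 - <<'E'
from h import *
snap("side","pics/s6.png"); s=cv2.imread("pics/s6.png")
st=bot.get_state();p=np.array(st["tool_pos"]); print(st["wrist_torque"].round(2),proj("side",p),proj("side",p+[0,0,.019]))
cv2.imwrite("pics/c6.png",cv2.resize(s[90:190,230:350],(600,500),interpolation=3))
E
```

```text
[ 0.36  0.02 -0.02] [290.60904633 130.42806754] [290.83806457 125.43948608]
```

View pics/c6.png

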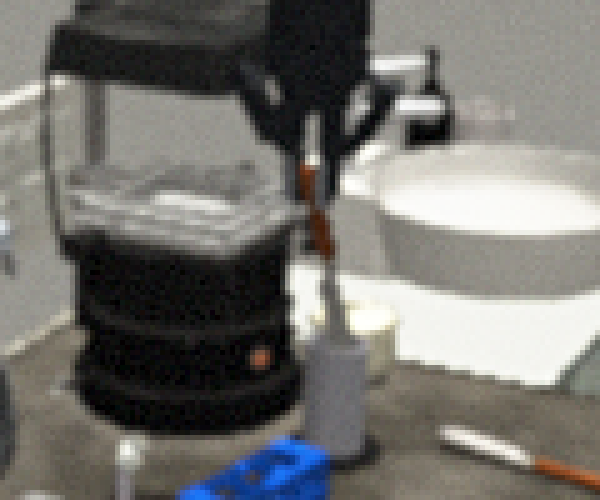

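The blade is inside the cup (mouth at about (335,340) in the crop), and the spatula is pivoting in the grip with little force. I'll finish the arc and then lower.

```bash
python3 -m creep '[[[-8,0,-3],0],[[-16,0,-6],0],[[-24,0,-9],0],[[-32,0,-11],0],[[-40,0,-13],0],[[-49,0,-15],0],[[-57,0,-16],0],[[-65,0,-17],0],[[-74,0,-18],0],[[-82,0,-18],0]]' && python3 -m creep '[[[0,0,5],0],[[0,0,12],0],[[0,0,20],0],[[0,0,28],0],[[0,0,35],0],[[0,0,42],0],[[0,0,48],0],[[0,0,52],0],[[0,0,52],0],[[0,0,52],0]]'; python3 - <<'E'
from h import *
snap("side","pics/s7.png"); s=cv2.imread("pics/s7.png"); im,c=snap("wrist","pics/w7.png"); im=cv2.imread("pics/w7.png")
cv2.imwrite("pics/c7.png",np.hstack([cv2.resize(s[80:190,240:350],(400,400),interpolation=3),cv2.resize(im[80:380,100:400],(400,400))]))
E
```

```text
t: 15.5
tool_pos: [0.5517, -0.2729, 0.2438]
tool_rot: [-2.222, -2.221, 0.0]
ft_force: [-0.4, 5.1, -0.3]
finger_gap: 0.0153
grasp_force: 62.1
t: 16.75
tool_pos: [0.5517, -0.2724, 0.1918]
tool_rot: [-2.222, -2.221, 0.0]
ft_force: [0.6, 1.9, -0.8]
finger_gap: 0.0154
grasp_force: 62.2
```

View pics/c7.png

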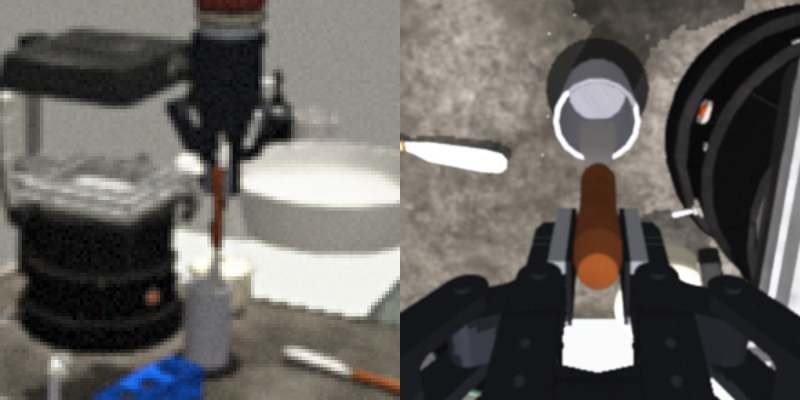

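The spatula is upright in the grip with its blade inside the cup, on the near side. I'll centre it a little and lower until it touches.

```bash
python3 -m creep '[[[4,0,0],0],[[8,0,2],0],[[10,0,3],0],[[10,0,4],0],[[10,0,5],0],[[10,0,6],0],[[10,0,7],0],[[10,0,8],0],[[10,0,8],0],[[10,0,8],0]]';  python3 -m creep '[[[0,0,1],0],[[0,0,2],0],[[0,0,2],0],[[0,0,3],0],[[0,0,3],0],[[0,0,4],0],[[0,0,4],0],[[0,0,4],0],[[0,0,4],0],[[0,0,4],0]]'
```

```text
t: 18.1
tool_pos: [0.5518, -0.2624, 0.1841]
tool_rot: [2.222, 2.221, -0.0]
ft_force: [-0.5, 0.3, 0.1]
finger_gap: 0.0154
grasp_force: 62.4
t: 19.35
tool_pos: [0.5527, -0.263, 0.1835]
tool_rot: [2.219, 2.219, 0.001]
ft_force: [-2.3, 1.2, 10.7]
finger_gap: 0.0155
grasp_force: 63.8
```

It touched the floor with 10.7 N at TCP z 0.1835, which matches the tip on the 9 mm cup floor. I'll ease off and release.

```bash
python3 -m creep '[[[0,0,-1],0],[[0,0,-2],0],[[0,0,-3],0],[[0,0,-3],0],[[0,0,-3],0],[[0,0,-3],0],[[0,0,-3],0],[[0,0,-3],0],[[0,0,-3],0],[[0,0,-3],0]]' && python3 -m creep '[[[0,0,0],0],[[0,0,0],0],[[0,0,0],0],[[0,0,0],0],[[0,0,0],0],[[0,0,0],0],[[0,0,0],0],[[0,0,0],0],[[0,0,0],0],[[0,0,0],0]]' 40 && python3 -m creep '[[[0,0,-10],0],[[0,0,-25],0],[[0,0,-45],0],[[0,0,-70],0],[[0,0,-100],0],[[0,0,-130],0],[[0,0,-150],0],[[0,0,-150],0],[[0,0,-150],0],[[0,0,-150],0]]'; python3 - <<'E'
from h import *
snap("side","pics/s8.png"); s=cv2.imread("pics/s8.png"); im,c=snap("wrist","pics/w8.png"); im=cv2.imread("pics/w8.png")
cv2.imwrite("pics/c8.png",np.hstack([cv2.resize(s[80:190,240:350],(400,400),interpolation=3),cv2.resize(im[80:380,100:400],(400,400))]))
# tube grasp, s=73
a=np.radians(18); u=np.array([np.cos(a),np.sin(a)]); X=-60+73*.643-8*.766; Z=22+73*.766+8*.643
g=np.array([478.2,313.3])+u*X; print("grasp",g,Z)
go(g[0]/1000,g[1]/1000,.26,108)
E
```

```text
t: 20.6
tool_pos: [0.5522, -0.2626, 0.1838]
tool_rot: [2.221, 2.22, 0.001]
ft_force: [-0.2, 0.3, 5.3]
finger_gap: 0.0151
grasp_force: 62.8
t: 21.85
tool_pos: [0.5518, -0.2624, 0.1829]
tool_rot: [-2.222, -2.221, -0.0]
ft_force: [0.2, 0.5, 0.2]
finger_gap: 0.04
grasp_force: 0.0
t: 23.1
tool_pos: [0.5513, -0.262, 0.331]
tool_rot: [-2.22, -2.219, 0.001]
ft_force: [0.6, -0.1, -0.7]
finger_gap: 0.0397
grasp_force: 0.0
grasp [459.95017651 307.37027289] 83.06200000000001
shift [569.4 -91.5  72.4] turn 72.0 alt -108.0 q6 -32.4 tooly -0.0 tilt [-0.002  0.001 -1.   ]
```

View pics/c8.png

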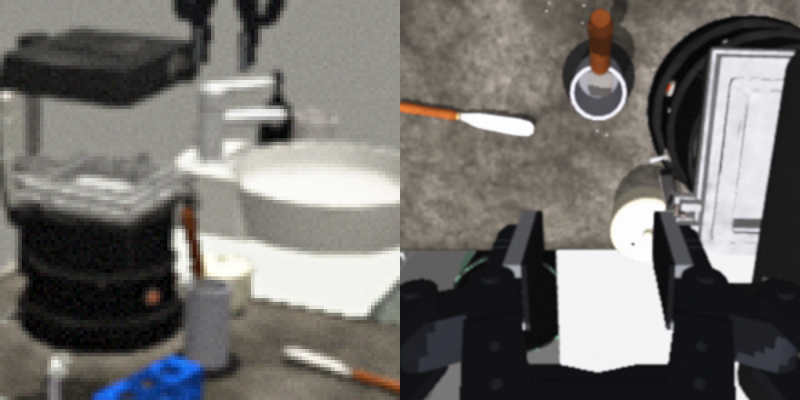

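The spatula stands in the cup, leaning on the rim with grip up. I've now viewed 11 pictures, one over the limit of 10, so I'll view no more and check by numbers from here. Next is the tube.

```bash
python3 -m creep '[[[30,0,0],4],[[80,-10,0],12],[[140,-20,0],20],[[200,-30,0],30],[[260,-40,0],40],[[320,-50,0],50],[[380,-60,0],60],[[440,-70,0],68],[[500,-80,0],72],[[560,-90,30],72]]' 85 && python3 -m creep '[[[0,0,0],0],[[0,0,0],0],[[0,0,0],0],[[0,0,0],0],[[0,0,0],0],[[0,0,0],0],[[0,0,0],0],[[0,0,0],0],[[0,0,0],0],[[0,0,0],0]]' && python3 - <<'E'
from h import *
im,c=snap("wrist","pics/w9.png"); im=cv2.imread("pics/w9.png"); hsv=cv2.cvtColor(im,cv2.COLOR_BGR2HSV)
g=np.array([478.2,313.3])+np.array([np.cos(.314),np.sin(.314)])*-20.5; print(g)
go(g[0]/1000,g[1]/1000,.0625,108)
# base outline
C=np.array([478.2,313.3]);q=proj("wrist",[*C/1000,.008],c); print("base px",q)
m=cv2.inRange(hsv,(0,0,165),(180,50,255)); k=np.zeros_like(m); x,y=q.astype(int); k[max(0,y-95):y+110,x-60:x+60]=m[max(0,y-95):y+110,x-60:x+60]
k=cv2.morphologyEx(k,cv2.MORPH_CLOSE,np.ones((9,9))); cs=max(cv2.findContours(k,0,1)[0],key=cv2.contourArea)[:,0].astype(float)
P=np.array([onz("wrist",p,.008,c)[:2] for p in cs],np.float32)*1000
print(cv2.minAreaRect(P))
for a in (16,17,18,19,20):
    u=np.array([np.cos(np.radians(a)),np.sin(np.radians(a))]);v=np.array([-u[1],u[0]]); s=P@u;w=P@v
    b=s>s.max()-60; print(a,"x",s.min().round(1),s.max().round(1),"yback",w[b].min().round(1),w[b].max().round(1),"yfront",w[~b].min().round(1),w[~b].max().round(1),"C",(u*(s.max()-68)+v*(w[b].min()+w[b].max())/2).round(1))
E
```

```text
t: 24.45
tool_pos: [0.4645, 0.2856, 0.3109]
tool_rot: [-3.102, -0.491, -0.007]
ft_force: [0.9, -0.8, 0.8]
finger_gap: 0.085
grasp_force: 0.0
t: 25.7
tool_pos: [0.4643, 0.2832, 0.309]
tool_rot: [3.103, 0.491, -0.0]
ft_force: [-0.2, 0.5, -1.0]
finger_gap: 0.0851
grasp_force: 0.0
[458.70233274 306.96825684]
shift [  2.  -24.3 246.5] turn -0.0 alt 180.0 q6 95.5 tooly -72.0 tilt [ 0.  0. -1.]
base px [230.18939405 128.34917659]
((474.3580627441406, 306.20147705078125), (145.4413604736328, 69.65789794921875), 19.555294036865234)
16 x 466.7 613.9 yback 140.1 201.9 yfront 128.0 198.1 C [477.7 314.8]
17 x 469.8 616.4 yback 130.4 191.4 yfront 118.8 188.8 C [477.4 314.2]
18 x 472.6 618.6 yback 120.6 181.0 yfront 109.5 179.3 C [477.1 313.6]
19 x 475.3 621.0 yback 110.1 170.5 yfront 100.2 169.9 C [477.2 312.7]
20 x 477.9 623.2 yback 99.4 159.9 yfront 90.7 160.7 C [477.3 311.7]
```

The rest measured from close by is at (477,313) mm with yaw 18.5° and width 60.4 mm, consistent with the first fit. I'll descend and grip the tube at 71 mm from the foot.

```bash
python3 -m creep '[[[1,-12,20],-0.5],[[1,-24,60],-0.5],[[1,-24,110],-0.5],[[1,-24,160],-0.5],[[1,-24,200],-0.5],[[1,-24,225],-0.5],[[1,-24,240],-0.5],[[1,-24,246],-0.5],[[1,-24,246],-0.5],[[1,-24,246],-0.5]]' && python3 -m creep '[[[0,0,0],0],[[0,0,0],0],[[0,0,0],0],[[0,0,0],0],[[0,0,0],0],[[0,0,0],0],[[0,0,0],0],[[0,0,0],0],[[0,0,0],0],[[0,0,0],0]]' 5
```

```text
t: 27.0
tool_pos: [0.4588, 0.3068, 0.0644]
tool_rot: [-3.1, -0.504, -0.004]
ft_force: [-0.1, -0.7, 0.4]
finger_gap: 0.0848
grasp_force: 0.0
t: 28.25
tool_pos: [0.4579, 0.3063, 0.0632]
tool_rot: [-3.101, -0.505, 0.0]
ft_force: [-2.4, -1.4, 4.6]
finger_gap: 0.0135
grasp_force: 58.8
```

The tube is gripped (gap 13.5 mm). Lift, then carry it to the rack's +y end face, which is a solid plate, with the foot toward it, so the tube can be turned upright there.

```bash
python3 -m creep '[[[0,0,-8],0],[[0,0,-20],0],[[0,0,-40],0],[[0,0,-65],0],[[0,0,-95],0],[[0,0,-130],0],[[0,0,-165],0],[[0,0,-190],0],[[0,0,-200],0],[[0,0,-200],0]]' && python3 - <<'E'
from h import *
go(.562,.040,.25,-9.5)
E
```

```text
t: 29.5
tool_pos: [0.4581, 0.3064, 0.2641]
tool_rot: [-3.1, -0.504, -0.003]
ft_force: [-0.6, 0.9, -0.7]
finger_gap: 0.0136
grasp_force: 58.3
shift [ 14.  285.6  14. ] turn -62.0 alt 118.0 q6 97.6 tooly -71.5 tilt [ 0.002  0.001 -1.   ]
```

```bash
python3 -m creep '[[[0,15,0],-4],[[2,45,0],-10],[[4,80,0],-18],[[6,120,0],-26],[[8,160,0],-34],[[10,200,0],-42],[[12,240,0],-50],[[14,270,0],-57],[[14,285,5],-62],[[14,285,14],-62]]' && python3 -m creep '[[[0,0,0],0],[[0,0,0],0],[[0,0,0],0],[[0,0,0],0],[[0,0,0],0],[[0,0,0],0],[[0,0,0],0],[[0,0,0],0],[[0,0,0],0],[[0,0,0],0]]' && python3 - <<'E'
from h import *
im,c=snap("wrist","pics/w10.png"); im=cv2.imread("pics/w10.png"); hsv=cv2.cvtColor(im,cv2.COLOR_BGR2HSV)
go(.5606,.035,.072,-9.5)
s=bot.get_state();R=Rn.from_rotvec(s["tool_rot"]).as_matrix()
for h in [(.5448,-.0515,.052),(.540,-.087,.052)]: print("hole px",proj("wrist",h,c))
m=cv2.inRange(hsv,(100,120,40),(130,255,255)); n,l,st,ce=cv2.connectedComponentsWithStats(m)
for i in range(1,n):
    if st[i,4]>80: print(st[i])
snap("side","pics/s10.png")
b=cv2.imread("pics/s10.png"); p=np.array(s["tool_pos"])+[0,0,.019]
for q in (40,20,0):
    x=np.sin(np.radians(q));z=np.cos(np.radians(q)); d=R[:,0]*x+np.array([0,0,1])*z
    print(q,"foot",proj("side",p-.071*d).round(1),"stop",proj("side",p+.045*d).round(1))
E
```

```text
t: 30.75
tool_pos: [0.5612, 0.0397, 0.2473]
tool_rot: [-2.4, -2.025, 0.002]
ft_force: [-0.2, 0.3, -0.7]
finger_gap: 0.0138
grasp_force: 58.4
t: 32.0
tool_pos: [0.5615, 0.0404, 0.249]
tool_rot: [-2.398, -2.029, 0.0]
ft_force: [0.3, -0.3, 0.3]
finger_gap: 0.0133
grasp_force: 58.4
shift [ -5.5  -0.  177. ] turn -0.0 alt 180.0 q6 6.1 tooly -9.5 tilt [ 0.  0. -1.]
hole px [246.70547758 240.78252315]
hole px [247.70085993 267.77382381]
[ 228  201   39   36 1242]
[231 286  35  27 572]
40 foot [266.4 148.8] stop [252.2 128.3]
20 foot [262.4 154.1] stop [254.9 124.9]
0 foot [257.8 157.4] stop [258.  122.9]
```

```bash
python3 - <<'E'
from h import *
c=cam("wrist"); s=bot.get_state();R=Rn.from_rotvec(s["tool_rot"]).as_matrix()
im=cv2.imread("pics/w10.png"); hsv=cv2.cvtColor(im,cv2.COLOR_BGR2HSV); m=cv2.inRange(hsv,(100,120,40),(130,255,255))
for r in range(198,240,4):
    x=np.where(m[r,215:285])[0]+215; 
    if len(x): print(r,x.min(),x.max(),"V",hsv[r,[235,247,260],2],(R.T@(onz("wrist",((x.min()+x.max())/2,r),.052,c)-s["tool_pos"])*1000)[:2].round(1))
print(hsv[198:216:2,248,2])
E
```

```text
202 231 263 V [86 86 86] [-45.5  -0.9]
206 230 264 V [85 86 87] [-50.2  -0.9]
210 230 264 V [86 86 87] [-55.1  -0.9]
214 229 265 V [92 92 93] [-59.9  -0.9]
218 228 266 V [251 251 251] [-64.8  -0.9]
222 228 266 V [252 252 252] [-69.7  -0.9]
226 228 266 V [252 252 252] [-74.7  -0.9]
230 228 266 V [252 237 252] [-79.7  -0.9]
234 228 266 V [250 205 250] [-84.8  -0.9]
[99 85 87 87 88 86 86 87 92]
```

The rack's end face is solid (rows 201–215), with its top edge 62 mm ahead and 0.9 mm to the side, as expected. I'll descend and push the foot against it.

Following the arc to upright brings the foot corner to 71 mm below and 8 mm ahead of the grasp.

```bash
python3 - <<'E'
import numpy as np
# rows: leading corner rel to grasp at lean a: fixed at wall
for a in (40,35,30,25,20,15,10,5,0,-3):
    r=np.radians(a); cx=-71*np.sin(r)-8*np.cos(r); cz=-71*np.cos(r)+8*np.sin(r)
    print(a,"x",round(-(57+cx),1),"z",round(49.3+cz,1))
E
python3 -m creep '[[[-2,-1,15],0],[[-5,-1,40],0],[[-5,-1,75],0],[[-5,-1,110],0],[[-5,-1,140],0],[[-5,-1,160],0],[[-5,-1,172],0],[[-5,-1,177],0],[[-5,-1,177],0],[[-5,-1,177],0]]'
```

```text
40 x -5.2 z 0.1
35 x -9.7 z -4.3
30 x -14.6 z -8.2
25 x -19.7 z -11.7
20 x -25.2 z -14.7
15 x -30.9 z -17.2
10 x -36.8 z -19.2
5 x -42.8 z -20.7
0 x -49.0 z -21.7
-3 x -52.7 z -22.0
t: 33.35
tool_pos: [0.5606, 0.0356, 0.0732]
tool_rot: [2.397, 2.029, 0.002]
ft_force: [0.2, -0.1, -0.4]
finger_gap: 0.0136
grasp_force: 58.4
```

```bash
python3 -m creep '[[[-3,0,0],0],[[-5,0,0],0],[[-10,0,-4],0],[[-15,0,-8],0],[[-20,0,-12],0],[[-25,0,-15],0],[[-25,0,-15],0],[[-25,0,-15],0],[[-25,0,-15],0],[[-25,0,-15],0]]' && python3 -m creep '[[[-6,0,-2],0],[[-12,0,-4],0],[[-18,0,-6],0],[[-24,0,-7],0],[[-26,0,-7],0],[[-26,0,-7],0],[[-26,0,-7],0],[[-26,0,-7],0],[[-26,0,-7],0],[[-26,0,-7],0]]'; python3 - <<'E'
from h import *
print(bot.get_state()["wrist_torque"])
E
```

```text
t: 34.6
tool_pos: [0.5554, 0.0127, 0.0869]
tool_rot: [-2.396, -2.027, -0.004]
ft_force: [1.1, 5.9, -1.1]
finger_gap: 0.0137
grasp_force: 58.5
t: 35.85
tool_pos: [0.5512, -0.0127, 0.0942]
tool_rot: [-2.396, -2.027, -0.005]
ft_force: [1.0, 5.3, 0.1]
finger_gap: 0.0136
grasp_force: 58.6
[ 1.47179638e+00 -9.36010477e-02  1.31585741e-03]
```

The push force was about 5 N, and tool-to-face distance (about 7.6 mm against 8 mm for upright) says the tube is upright. I'll lift clear, and measure the rack edge and tube lean again by numbers.

```bash
python3 -m creep '[[[2,0,0],0],[[3,0,-10],0],[[3,0,-20],0],[[3,0,-30],0],[[3,0,-40],0],[[3,0,-50],0],[[3,0,-55],0],[[3,0,-55],0],[[3,0,-55],0],[[3,0,-55],0]]' && python3 - <<'E'
from h import *
im,c=snap("wrist","pics/w11.png"); s=bot.get_state();R=Rn.from_rotvec(s["tool_rot"]).as_matrix();p=np.array(s["tool_pos"])
im=cv2.imread("pics/w11.png"); hsv=cv2.cvtColor(im,cv2.COLOR_BGR2HSV); m=cv2.inRange(hsv,(100,120,40),(130,255,255))
top=m&cv2.inRange(hsv[...,2],np.array([200]),np.array([255]))
ys,xs=np.where(top); print("top px range",xs.min(),xs.max(),ys.min(),ys.max())
for r in range(ys.min()-4,min(ys.max(),ys.min()+60),6):
    x=np.where(top[r,150:350])[0]+150
    if len(x): print(r,x.min(),x.max(),len(x),(R.T@(onz("wrist",(x.min(),r),.052,c)-p)*1000)[:2].round(1),(R.T@(onz("wrist",(x.max(),r),.052,c)-p)*1000)[:2].round(1))
for q in (-10,0,10): 
    d=R[:,0]*np.sin(np.radians(q))+np.array([0,0,1])*np.cos(np.radians(q)); print(q,"foot wrist px",proj("wrist",p+[0,0,.019]-.071*d,c).round(1),"stop",proj("wrist",p+[0,0,.019]+.045*d,c).round(1))
b,cc=snap("side","pics/s11.png"); a=cv2.imread("pics/side0.png").astype(int); b=cv2.imread("pics/s11.png").astype(int)
d=np.abs(a-b).sum(2); q=proj("side",p); print("tcp side",q.round(1),"foot0",proj("side",p-[0,0,.052]).round(1))
for r in range(int(q[1])-2,int(q[1])+20):
    w=np.where(d[r,int(q[0])-25:int(q[0])+25]>60)[0]+int(q[0])-25; print(r,w.tolist())
E
```

```text
t: 37.1
tool_pos: [0.5514, -0.0116, 0.1484]
tool_rot: [-2.397, -2.029, 0.001]
ft_force: [-0.3, -0.6, -0.0]
finger_gap: 0.0137
grasp_force: 58.5
top px range 221 276 204 236
206 221 275 55 [-11.6 -21.1] [-11.6  21.3]
212 221 276 43 [-16.7 -21.3] [-16.7  22.2]
218 221 276 33 [-21.8 -21.4] [-21.8  22.4]
224 221 275 29 [-27.  -21.6] [-27.   21.7]
230 221 275 26 [-32.3 -21.7] [-32.3  21.8]
-10 foot wrist px [247.9 196.5] stop [247.7 378.7]
0 foot wrist px [247.9 214. ] stop [247.6 360.8]
10 foot wrist px [248.  232.2] stop [247.6 338.2]
tcp side [267.7 166.2] foot0 [267.4 180. ]
164 [263, 264, 265, 266, 267, 268, 269, 270, 271]
165 [264, 265, 266, 267, 268, 269, 270, 271, 272]
166 [264, 265, 266, 267, 268, 269, 270, 271, 272, 273]
167 [265, 266, 267, 268, 269, 270, 271, 272, 273]
168 [248, 249, 250, 251, 252, 266, 267, 268, 269, 270, 271]
169 [247, 248, 249, 250, 251, 252, 253, 266, 267, 268, 269, 270]
170 [247, 248, 249, 250, 251, 252, 253, 254, 265, 266, 267, 268, 269, 270, 271]
171 [248, 249, 250, 251, 252, 253, 254, 255, 266, 267, 268, 269, 270, 271]
172 [249, 250, 251, 252, 253, 254, 255, 265, 266, 267, 268, 269, 270, 271]
173 [251, 252, 253, 254, 255, 256, 265, 266, 267, 268, 269, 270, 271, 272]
174 [250, 251, 252, 253, 254, 255, 256, 257, 265, 266, 267, 268, 269, 270, 271, 272]
175 [251, 252, 253, 254, 255, 256, 257, 258, 266, 267, 268, 269, 270, 271, 272]
176 [251, 252, 253, 254, 255, 256, 257, 258, 266, 267, 268, 269, 270, 271]
177 [252, 253, 254, 255, 256, 257, 258, 259, 266, 267, 268, 269, 270, 271]
178 [253, 254, 255, 256, 257, 258, 259, 267, 268, 269, 270]
179 [253, 254, 255, 256, 257, 258, 259, 260, 269]
180 [254, 255, 256, 257, 258, 259, 260, 261]
181 [257, 258, 259, 260, 261, 262]
182 [259, 260, 261, 262, 263]
183 [259, 260, 261, 262, 263, 264]
184 [260, 261, 262, 263, 264, 265]
185 [260, 261, 262, 263, 264, 265]
```

The tube is vertical (side-view columns constant at about 268.5 over rows 164–178). The rack edge is at −9.9 mm, so hole_1 is 40 mm ahead with a 0.2 mm side offset. I'll move over it and lower.

```bash
python3 -m creep '[[[-15,0,0],0],[[-30,0,0],0],[[-40,0,0],0],[[-40,0,10],0],[[-40,0,20],0],[[-40,0,30],0],[[-40,0,37],0],[[-40,0,42],0],[[-40,0,47],0],[[-40,0,52],0]]' && python3 -m creep '[[[0,0,3],0],[[0,0,7],0],[[0,0,11],0],[[0,0,15],0],[[0,0,18],0],[[0,0,21],0],[[0,0,24],0],[[0,0,27],0],[[0,0,27],0],[[0,0,27],0]]'
```

```text
t: 38.45
tool_pos: [0.5454, -0.0511, 0.0969]
tool_rot: [2.398, 2.029, 0.0]
ft_force: [0.5, 0.3, -0.1]
finger_gap: 0.0138
grasp_force: 58.5
t: 39.7
tool_pos: [0.5453, -0.0511, 0.0701]
tool_rot: [2.398, 2.029, 0.0]
ft_force: [-0.3, 0.3, -0.4]
finger_gap: 0.0133
grasp_force: 58.5
```

```bash
python3 -m creep '[[[0,0,2],0],[[0,0,4],0],[[0,0,6],0],[[0,0,7],0],[[0,0,8],0],[[0,0,9],0],[[0,0,10],0],[[0,0,10],0],[[0,0,10],0],[[0,0,10],0]]' && python3 -m creep '[[[0,0,0.5],0],[[0,0,1],0],[[0,0,1.5],0],[[0,0,2],0],[[0,0,2],0],[[0,0,2.5],0],[[0,0,2.5],0],[[0,0,3],0],[[0,0,3],0],[[0,0,3],0]]'
```

```text
t: 40.95
tool_pos: [0.5452, -0.0511, 0.0601]
tool_rot: [2.398, 2.03, -0.0]
ft_force: [-0.1, -0.6, -1.0]
finger_gap: 0.0135
grasp_force: 58.5
t: 42.2
tool_pos: [0.5455, -0.0513, 0.0581]
tool_rot: [2.398, 2.029, -0.0]
ft_force: [-3.3, -0.6, 7.2]
finger_gap: 0.0135
grasp_force: 59.6
```

Contact came at TCP z 0.058, exactly the depth for the foot on the padded base. I'll release and rise.

```bash
python3 -m creep '[[[0,0,-0.5],0],[[0,0,-1],0],[[0,0,-1],0],[[0,0,-1],0],[[0,0,-1],0],[[0,0,-1],0],[[0,0,-1],0],[[0,0,-1],0],[[0,0,-1],0],[[0,0,-1],0]]' 45 && python3 -m creep '[[[0,0,-5],0],[[0,0,-15],0],[[0,0,-30],0],[[0,0,-50],0],[[0,0,-80],0],[[0,0,-110],0],[[0,0,-140],0],[[0,0,-150],0],[[0,0,-150],0],[[0,0,-150],0]]' && python3 - <<'E'
from h import *
p=np.array([.5453,-.0511]); b,cc=snap("side","pics/s12.png"); a=cv2.imread("pics/side0.png").astype(int); b=cv2.imread("pics/s12.png").astype(int)
d=np.abs(a-b).sum(2)
for z in (.122,.052): print(z,proj("side",[*p,z]).round(1))
q=proj("side",[*p,.122])
for r in range(int(q[1])-6,int(q[1])+26,2):
    w=np.where(d[r,int(q[0])-15:int(q[0])+15]>60)[0]+int(q[0])-15; print(r,w.tolist())
# bystanders / spatula: change between first and last top views
snap("top","pics/t12.png"); x=cv2.imread("pics/top0.png");y=cv2.imread("pics/t12.png")
for nm,lo,hi,roi in (("bowl",(70,80,40),(95,255,255),(90,130,145,185)),("yellow",(22,120,80),(35,255,255),(170,140,210,175)),("model",(15,25,150),(35,120,255),(230,140,260,170)),("smallgrip",(0,100,50),(20,255,255),(365,220,390,280))):
    for i in(x,y):
        m=cv2.inRange(cv2.cvtColor(i,cv2.COLOR_BGR2HSV),lo,hi)[roi[1]:roi[3],roi[0]:roi[2]]; print(nm,np.argwhere(m).mean(0).round(1),int((m>0).sum()))
g=np.abs(x.astype(int)-y).sum(2)[148:162,273:290]; print("case diff",g.max())
h=cv2.cvtColor(cv2.imread("pics/s12.png"),cv2.COLOR_BGR2HSV); m=cv2.inRange(h,(0,110,40),(18,255,255)); m[:, :280]=0;m[:,320:]=0;m[:100]=0;m[170:]=0
k=np.argwhere(m); print("grip side",k.min(0),k.max(0),"cup top/grip exp",proj("side",[.551,-.254,.096]).round(),proj("side",[.551,-.254,.21]).round())
E
```

```text
t: 43.45
tool_pos: [0.5452, -0.0511, 0.058]
tool_rot: [-2.398, -2.03, 0.0]
ft_force: [-0.3, 0.2, 1.1]
finger_gap: 0.0453
grasp_force: 0.0
t: 44.7
tool_pos: [0.5444, -0.0509, 0.2065]
tool_rot: [-2.397, -2.028, 0.002]
ft_force: [-0.4, 0.4, 0.0]
finger_gap: 0.0449
grasp_force: 0.0
0.122 [274.3 169.7]
0.052 [273.9 187.5]
163 []
165 []
167 []
169 [272, 273, 274, 275, 276, 277, 278]
171 [272, 273, 274, 275, 276, 277, 278]
173 [273, 274, 275, 276, 277, 278]
175 [272, 273, 274, 275, 276, 277]
177 [259, 273, 274, 275, 276, 277]
179 [259, 260, 275, 276]
181 [259, 260, 261, 262, 274, 275, 276, 277]
183 [259, 260, 261, 262, 263, 264, 274, 275, 276, 277]
185 [260, 261, 262, 263, 264, 265, 273, 274, 275, 276, 277]
187 [261, 262, 263, 264, 265, 266, 267, 268, 273, 274, 275, 276, 277]
189 [264, 265, 266, 267, 268, 269, 270, 271, 272, 274, 275, 276]
191 [266, 267, 268, 269, 270]
193 [268, 269, 270, 271, 276]
bowl [24.4 22.4] 779
bowl [24.4 22.4] 785
yellow [19.2 19.2] 348
yellow [19.2 19.2] 352
model [14.3 15.7] 160
model [14.7 16.3] 191
smallgrip [44.   9.6] 81
smallgrip [44.3  9.5] 88
case diff 30
grip side [136 280] [163 295] cup top/grip exp [296. 158.] [298. 130.]
```

The tube stands vertical with its top at the expected row (about 169), the spatula is in the cup with grip up, and the other things haven't moved.

```bash
python3 -c "
from plant import bot
print(bot.hand_in())"
```

```text
the job is handed in; nothing more can be done
None
```

The job is handed in: the spatula stands blade down in the cup, leaning on its rim, and the tube is upright and fully down in hole_1; it took about 45 s of the 72 s, no verdict came back, and I viewed 11 pictures, one over the limit of 10.

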